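Strip the label roll off its spindle with the lift lever

ROBOT

A 6-joint arm with a two-finger parallel gripper is mounted at the origin on a cart in front of the work surface, level with it; the furniture and walls round the work are solid. World frame = base frame: x ahead of the robot, y to its left, z up, the work surface at z = 0. Lengths are in m, angles in degrees, forces in N, time in s.
With the tool pointing down it reaches from about 0.375 to 0.9 m from the base axis. Payload 3.1 kg.
Tool frame: the origin (TCP) lies at the very end of the fingers, on their centre line; the grasp point (between the pads) lies 19 mm behind it; z points along the fingers, y is the line along which they close (so a half turn about z gives the same grasp; the last joint's range is limited). The gripper opens to 87 mm and grips with 3 to 60 N. Pads are 19 mm wide; open, the fingers measure 117 mm over their backs; the gripper's body (75 mm by 190 mm) begins 51 mm behind the grasp point.
Start: joints at [60.361, 30.224, 82.088, -0, 67.689, -10.227], TCP at [0.208, 0.589, 0.223] pointing down, gripper open.
Joint ranges: [-176.69, 176.69], [-43.24, 126.21], [12.49, 139.97], [-82, 262], [0, 151.66], [-163.58, 163.58]. Speed limits (degrees/s): [159.86, 159.86, 180, 180, 180, 180].

INTERFACE

Orientations are given as a 3x3 rotation matrix whose columns are the frame's x, y, z axes.
In Python, from rig import * gives the robot as it stands.
- The arm moves only by the tool jog_arm, never from a script. Its arguments are lists of equal length, an entry for each row: "delta_pos": the shift along the world's x, y, z in cm, a list of three; "turn": the turn about the world's z in degrees; "grip": the closure, from 0 (fully open) to 1 (shut). In form: {"delta_pos": [[x, y, z], ...], "turn": [turn, ...], "grip": [grip, ...]}. A call has 1 to 12 rows; each row is the pose to reach, as a shift and turn from the pose commanded when the call began; what a row does not reach only later rows make up. A row lasts 1/8 s, in which the tool goes at most 62.5 mm and 10.7 degrees, less where a joint would pass 70% of its speed; a pose out of reach is approached as far as the arm can. A call with a gripper value outside its range is refused whole. The fingers move at their own pace and stop on an object; the grip force is fixed at half the most. Time passes only in rows, so rows that repeat a pose let the fingers close. It gives the time, the measured TCP pose, the force, the opening and the grip force at its end, in the units of the state.
- read_state(): the state, without advancing time (a new reading comes with each control period).
- capture(name): name is "scene" or "top" or "wrist"; returns a dict with "color" (384x512x3 uint8, blue, green, red), "fovy" (degrees; the focal length in pixels is half the picture's height over the tangent of half this angle, whatever the lens; pixels are square), "cx", "cy" (the principal point, pixels), "k1" (the pictures are not rectified: a ray, as slopes to the right and down, at radius r is drawn at 1 + k1 r^2 times it, then the intrinsics apply), "camera_from_world" (4x4, takes a point from world to camera coordinates). Camera axes: x right, y up, looking along -z (the intrinsics and any distortion apply to the point x, -y, -z); pixel columns grow to the right and rows downward; lengths in m; the calibration is good to about 2 mm. A picture is of the moment at which its call begins. There is no depth.
- hand_in(): hands the job in; it is judged then, once.
The state is a dict: "time_s": time; "joint_positions": joint angles; "qvel": joint speeds; "tau": joint torques, N m; "position": TCP position; "tcp_rot": TCP orientation; "force": force on the tool from outside, world axes, zero at the start; "moment": the same for the moment, N m; "opening": opening from 0.0 (shut) to 1.0 (fully open); "grasp_force": force on a finger pad.
Only numpy, scipy, OpenCV 4.12 (cv2) and the standard library are available. Lean on these libraries where they do the work, as an engineer would, in place of code of your own. Each camera call takes 0.05 s, during which the arm holds its last target. There are 200 camera calls.

TASK

Press the black-handled lever all the way down, so that the lift plate slides the label roll on it up clear of the spindle's tip. Then push the roll sideways, without lifting it, across onto the raised ledge next to the plate until it stands flat and wholly on the ledge; leave the lever down and everything else where it is.

Things in the scene. Friction and masses are not known exactly. Their poses are not given: they have to be found in the camera images.
- roll_stand: Fixed grey stand: base 150 x 100 x 12 mm, an upright steel spindle (12 mm diameter) through a square lift plate, and a lever. Origin on the bench on the spindle's axis, z up. The lever's handle points to the stand's -x (towards the robot). The ledge may be on the stand's +y or -y side; the timer lies on the other side.
- spindle_tip (a point): Top of the spindle, on its axis, 104 mm above the bench; axes as the stand's.
- plate_top (a point): Centre of the top of the aluminium lift plate (66 x 66 mm, 5 mm thick, sides along the stand's x and y) round the spindle. Its height above the bench is 60 mm with the lever up and 112 mm with the lever fully down. It moves only up and down, with the lever.
- roll_center (a point): Centre, half-way up, of the white label roll: 59 mm diameter, 30 mm high, about 50 g, with a bore through which the spindle passes loosely. It lies flat on the lift plate round the spindle at the start (its underside 60 mm above the bench). z is its axis.
- lever (a joint): Lever angle in rad: 0 = handle up (start), 0.9 = handle fully down on its stop, plate fully raised. Takes about 5 N at the handle and stays where it is left (friction).
- lever_hinge (a point): Point on the lever's pivot axis, 60 mm to the stand's -x of the spindle, 58 mm above the bench. The axis runs along the stand's y.
- lever_handle (a point): Centre of the lever's handle, a black round cross bar 18 mm thick and 78 mm long along the stand's y, 120 mm from the pivot. Seen from the pivot, it stands 0.67 rad above level (to the stand's -x) at lever 0 and 0.23 rad below level at lever 0.9 (then 31 mm above the bench).
- ledge_deck (a point): Centre of the deck's top of the fixed aluminium ledge, 108 mm above the bench, 100 mm from the spindle axis along the stand's y. The deck is 124 mm long (along its y, in line with the stand's y) and 76 mm wide between two guide rails, 8 mm high, along its long sides; its ends are open, 5 mm from the lift plate. z up, x across.
- timer: Small white bench timer, 62 x 62 x 22 mm, loose on the bench on the side of the stand opposite to the ledge; origin under its centre. To be left alone.
- tape_roll: Brown tape roll, 87 mm diameter, 18 mm high, lying loose on the bench well to the right of the stand; origin under its centre. To be left alone.
Not all that is in view belongs to the job. What is shaped like the part that bears roll_center but orange is not meant.

How it is judged:
By the outcome, as a careful person would: the job done as asked, in the order asked, and still so for the second after the job is handed in, with the robot touching nothing.
It also fails if it takes over 45 s, if anything falls off the work surface, if the arm or the gripper's body presses on something with over 40 N, if the wrist force passes 120 N, or if a joint passes its speed limit or range.

## Working session

There is one attempt and no reset: what is moved stays moved. The work goes in short steps, Python scripts to look and compute and a tool call to move; the robot and the scene stay as the last step left them, time stands still between calls to the robot, and variables do not carry over. Pictures are saved under pics/ and viewed, at most 10 in all, crops included, and the job is handed in when it is done.

Besides the shell and the picture viewer there is one more tool, called as a command line: name --pt "numbers of a row" for each row, then --argument value for the rest. jog_arm: Moves the arm, as the interface text tells. Its arguments: {"type":"object","properties":{"delta_pos":{"type":"array"},"turn":{"type":"array"},"grip":{"type":"array"}},"required":["delta_pos","turn","grip"]}

```bash
mkdir -p pics; cat > h.py <<'E'
from rig import *
import numpy as np, cv2
def snap(name,f):
    c=capture(name); cv2.imwrite('pics/'+f,c['color']); np.save('pics/'+name+'.npy',c,allow_pickle=True); return c
def load(name): return np.load('pics/'+name+'.npy',allow_pickle=True).item()
def K(c):
    h=c['color'].shape[0]; return h/2/np.tan(np.radians(c['fovy'])/2)
def ray(c,u,v):
    f=K(c); d=np.array([(u-c['cx'])/f,(v-c['cy'])/f]); s=d.copy()
    for _ in range(30): s=d/(1+c['k1']*(s@s))
    M=np.array(c['camera_from_world']); R,t=M[:3,:3],M[:3,3]
    return -R.T@t, R.T@np.array([s[0],-s[1],-1])
def atz(c,u,v,z):
    o,d=ray(c,u,v); return o+d*(z-o[2])/d[2]
def proj(c,p):
    M=np.array(c['camera_from_world']); q=M[:3,:3]@np.array(p)+M[:3,3]
    s=np.array([q[0],-q[1]])/-q[2]; s=s*(1+c['k1']*(s@s)); return s*K(c)+[c['cx'],c['cy']]
E
python3 - <<'E'
from h import *
a=snap('scene','s0.png'); b=snap('top','t0.png')
for c in(a,b):
    M=np.array(c['camera_from_world']); print(-M[:3,:3].T@M[:3,3],c['fovy'],c['k1'])
s=read_state(); print(s['position'],s['tcp_rot'],s['time_s'])
E
```

```text
[ 0.13930832 -0.66885312  0.63912115] 53.899699004300686 -0.056985417632339955
[0.37856332 0.11393905 1.4310596 ] 42.90928577580313 -0.06307470999154992
[0.20737035 0.58890574 0.22167265] [[-9.43150495e-01  3.32364610e-01 -9.53589060e-04]
 [ 3.32365805e-01  9.43149050e-01 -1.68549820e-03]
 [ 3.39176664e-04 -1.90661885e-03 -9.99998125e-01]] 0.1
```

View pics/s0.png

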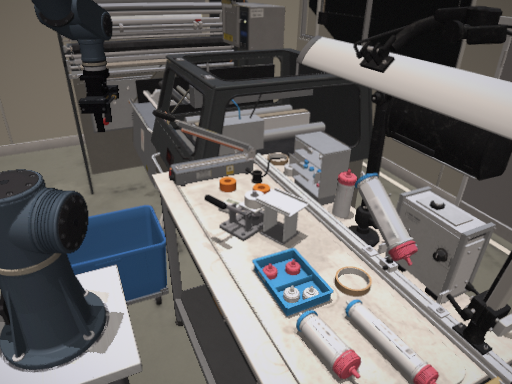

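View pics/t0.png

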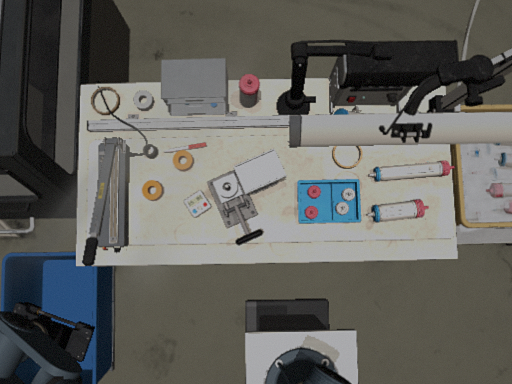

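The stand is near top px (230,187), with the ledge to its right around (262,171), the handle at (249,237) and the timer at (198,203). Roll candidates: white on the plate at (228,186), orange at (153,190) and (183,160), and red and white rolls in the tray at (313–349,190–212). The one on the plate round the spindle fits, so I'll confirm it in a crop.

```bash
python3 - <<'E'
from h import *
b=load('top')['color'][130:260,170:310]; a=load('scene')['color'][165:260,190:320]
B=cv2.resize(b,None,fx=4,fy=4,interpolation=cv2.INTER_CUBIC)
cv2.imwrite('pics/c_top.png',B)
E
```

```text
(no output)
```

View pics/c_top.png

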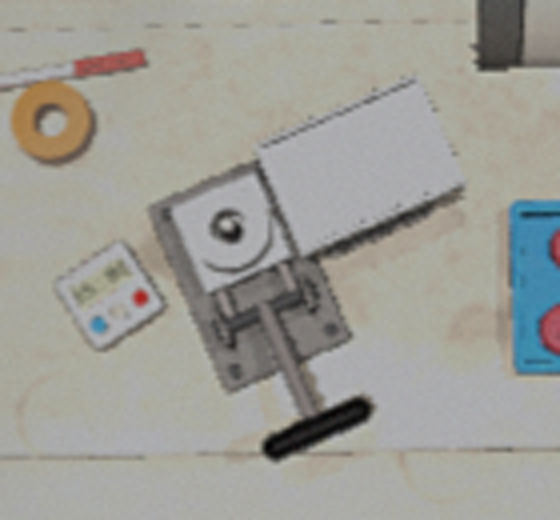

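```bash
python3 - <<'E'
from h import *
from scipy.optimize import least_squares
c=load('top')
P=lambda u,v:np.array([u/4+170-.4,v/4+130-.4])
obs=[((0,0,.104),P(232,223)),((-.154,0,.1325),P(318,428)),((-.154,.039,.1325),P(268,450)),((-.154,-.039,.1325),P(370,405))]
for xx,yy,p in((.04,-.038,(258,148)),(.04,-.162,(415,78)),(-.04,-.162,(465,187)),(-.04,-.038,(302,258))): obs.append(((xx,yy,.114),P(*p)))
def W(p,q):
    C,S=np.cos(p[2]),np.sin(p[2]); return [p[0]+C*q[0]-S*q[1],p[1]+S*q[0]+C*q[1],q[2]]
f=lambda p:np.concatenate([proj(c,W(p,q))-o for q,o in obs])
x0=list(atz(c,*P(232,223),.104)[:2])+[-.4]
s=min((least_squares(f,[x0[0],x0[1],y]) for y in (-.4,.4)),key=lambda s:s.cost); p=s.x
print(p,np.degrees(p[2]),s.fun.reshape(-1,2).round(1).tolist())
np.save('stand.npy',p)
for n,q in dict(spindle=(0,0,.104),handle0=(-.154,0,.1325),handle1=(-.177,0,.031),hinge=(-.06,0,.058),ledge=(0,-.1,.108)).items(): print(n,np.round(W(p,q),4))
a=load('scene')
im=a['color'].copy()
for q,o in obs: cv2.circle(im,tuple(int(v) for v in proj(a,W(p,q))),1,(0,0,255),-1)
cv2.imwrite('pics/c_s.png',cv2.resize(im[160:260,180:320],None,fx=5,fy=5,interpolation=cv2.INTER_CUBIC))
E
```

```text
[0.55735287 0.19795902 0.39757069] 22.77912254178663 [[-0.9, 0.6], [-0.0, 0.6], [-1.0, 1.1], [0.4, 0.4], [-0.7, 0.0], [1.4, -0.5], [0.9, -1.5], [0.0, -0.9]]
spindle [0.5574 0.198  0.104 ]
handle0 [0.4154 0.1383 0.1325]
handle1 [0.3942 0.1294 0.031 ]
hinge [0.502  0.1747 0.058 ]
ledge [0.5961 0.1058 0.108 ]
```

View pics/c_s.png

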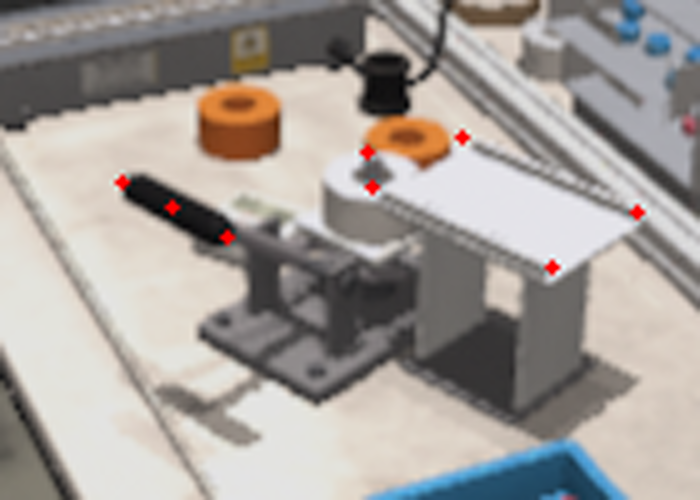

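The crop confirms the white roll on the plate with the spindle in its bore. The fitted points land on the handle, spindle and ledge in both views (within about 1.5 px). Moving above the handle with the fingers shut and tool y along the stand's x.

jog_arm --pt "0 0 4" --pt "4 -9 4" --pt "8 -18 4" --pt "12 -27 4" --pt "16 -36 4" --pt "20.4 -45.2 3" --pt "20.4 -45.2 0" --pt "20.4 -45.2 -4" --pt "20.4 -45.2 -4" --pt "20.4 -45.2 -4" --pt "20.4 -45.2 -4" --turn '[0,-10,-20,-30,-40,-47.8,-47.8,-47.8,-47.8,-47.8,-47.8]' --grip '[1,1,1,1,1,1,1,1,1,1,1]'

```text
time_s: 1.48
position: [0.4114, 0.1372, 0.1822]
tcp_rot: [[-0.385, 0.923, -0.002], [0.923, 0.385, 0.0], [0.001, -0.002, -1.0]]
force: [-0.2, 0.7, -0.3]
opening: 0.007
grasp_force: 0.0
```

```bash
python3 - <<'E'
from h import *
c=snap('wrist','w1.png'); s=read_state(); p=np.load('stand.npy')
R=np.array([[np.cos(p[2]),-np.sin(p[2])],[np.sin(p[2]),np.cos(p[2])]])
print(s['position'],np.array(s['tcp_rot'])[:,1],'stand xy',R.T@(np.array(s['position'])[:2]-p[:2]),s['force'],s['opening'],s['time_s'])
t=load('top'); print(proj(t,(.684,.16,.25)),proj(t,(.65,.145,.25)))
E
```

```text
[0.41133839 0.13798237 0.18264368] [ 9.22114473e-01  3.86916945e-01 -4.21154259e-04] stand xy [-0.15784771  0.0012351 ] [-0.28997575 -0.1093352  -0.2633033 ] 0.006160975023892185 1.525
[237.57782076 127.27520482] [243.83558029 140.5508839 ]
```

View pics/w1.png

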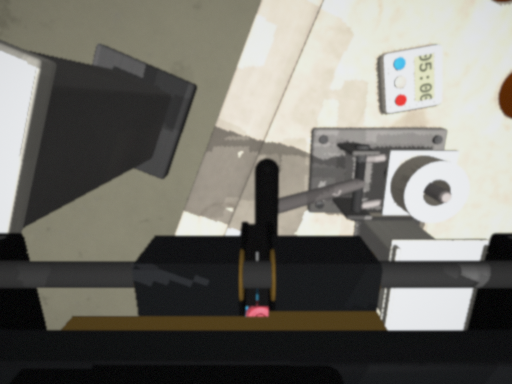

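The wrist view shows the shut fingers over the handle bar (col 265, rows 160–290). Pressing along its arc.

jog_arm --pt "0 0 -2.5" --pt "-0.2 -0.1 -4" --pt "-0.7 -0.3 -5" --pt "-1.1 -0.5 -6.2" --pt "-1.4 -0.6 -7.4" --pt "-1.7 -0.7 -8.6" --pt "-1.9 -0.8 -9.8" --pt "-2 -0.85 -11" --pt "-2 -0.85 -12.2" --pt "-1.9 -0.8 -13.4" --pt "-1.8 -0.75 -14" --pt "-1.8 -0.75 -14" --turn '[0,0,0,0,0,0,0,0,0,0,0,0]' --grip '[1,1,1,1,1,1,1,1,1,1,1,1]'

```text
time_s: 3.02
position: [0.3955, 0.1304, 0.0424]
tcp_rot: [[-0.388, 0.922, 0.003], [0.922, 0.388, 0.0], [-0.001, 0.003, -1.0]]
force: [-0.1, -0.4, -0.5]
opening: 0.004
grasp_force: 0.0
```

jog_arm --pt "0 0 -0.3" --pt "0 0 -0.5" --pt "0 0 -0.5" --turn '[0,0,0]' --grip '[1,1,1]'

```text
time_s: 3.4
position: [0.3963, 0.1304, 0.0394]
tcp_rot: [[-0.387, 0.922, 0.007], [0.922, 0.387, 0.001], [-0.002, 0.007, -1.0]]
force: [-0.5, 2.9, 21.7]
opening: 0.01
grasp_force: 10.5
```

```bash
python3 - <<'E'
from h import *
c=snap('scene','s2.png'); t=snap('top','t2.png')
a=cv2.resize(c['color'][150:250,170:320],None,fx=5,fy=5,interpolation=cv2.INTER_CUBIC)
cv2.imwrite('pics/c2.png',a)
E
```

```text
(no output)
```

View pics/c2.png

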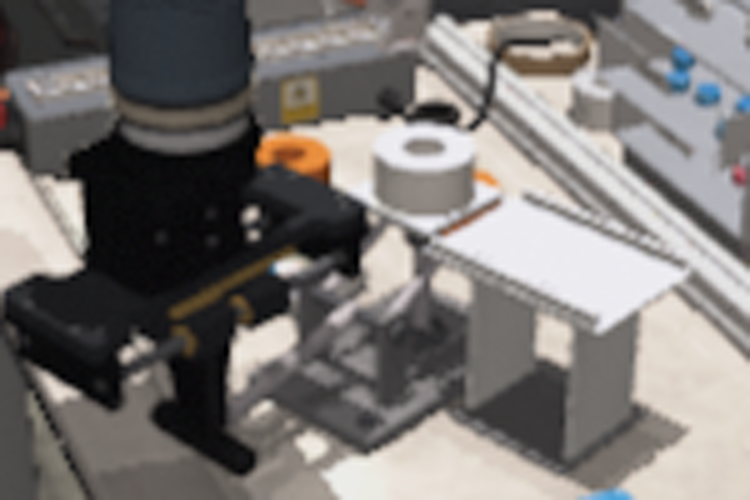

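The plate is level with the ledge, the roll is above the spindle, and the lever is on its stop (22 N at z 0.039). Next I retract upward and go to the roll's side opposite the ledge.

jog_arm --pt "0 0 3" --pt "0 0 9" --pt "0 0 15" --pt "0 3 16.5" --pt "3 7 16.5" --pt "6 11 16.5" --pt "10 14.2 16.5" --pt "13.3 14.2 16.5" --pt "13.3 14.2 14" --pt "13.3 14.2 14" --pt "13.3 14.2 14" --turn '[0,0,0,0,0,0,0,0,0,0,0]' --grip '[1,1,1,1,0.54,0.54,0.54,0.54,0.54,0.54,0.54]'

```text
time_s: 4.88
position: [0.5267, 0.2719, 0.1779]
tcp_rot: [[-0.387, 0.922, 0.0], [0.922, 0.387, 0.0], [-0.0, 0.0, -1.0]]
force: [0.2, 0.6, 0.4]
opening: 0.457
grasp_force: 0.0
```

```bash
python3 - <<'E'
from h import *
c=snap('wrist','w3.png'); s=read_state(); p=np.load('stand.npy')
snap('scene','s3.png')
R=np.array([[np.cos(p[2]),-np.sin(p[2])],[np.sin(p[2]),np.cos(p[2])]])
st=lambda q:(R.T@(np.array(q)[:2]-p[:2])).round(4)
print(s['position'],'stand xy',st(s['position']),s['force'],s['opening'],s['time_s'])
print('roll from scene',st(atz(load('scene'),255,179.4,.142)))
E
```

```text
[0.52698759 0.27200341 0.17838449] stand xy [0.0007 0.08  ] [ 0.86399354 -0.92594816  0.45821472] 0.45765731319786324 4.925
roll from scene [ 0.001  -0.0027]
```

View pics/w3.png

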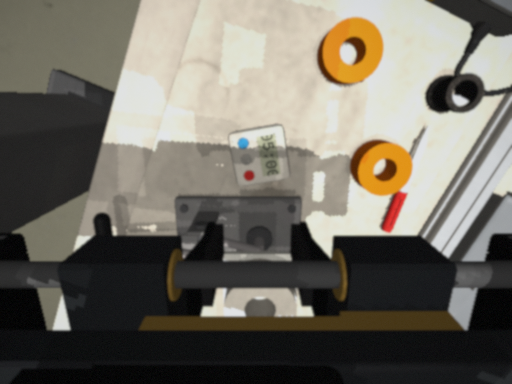

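Roll centred between the fingers (col 260, in both the picture and the numbers). Descending and advancing to just short of contact.

jog_arm --pt "0 0 -3" --pt "0 0 -5.8" --pt "0 0 -5.8" --pt "0.8 -1.8 -5.8" --pt "1.5 -3.6 -5.8" --pt "1.9 -4.6 -5.8" --pt "2.3 -5.5 -5.8" --pt "2.7 -6.4 -5.8" --pt "3.1 -7.4 -5.8" --pt "3.5 -8.3 -5.8" --pt "3.9 -9.2 -5.8" --pt "3.9 -9.2 -5.8" --turn '[0,0,0,0,0,0,0,0,0,0,0,0]' --grip '[0.54,0.54,0.54,0.54,0.54,0.54,0.54,0.54,0.54,0.54,0.54,0.54]'

```text
time_s: 6.48
position: [0.5661, 0.179, 0.1193]
tcp_rot: [[-0.386, 0.922, -0.0], [0.922, 0.386, -0.0], [-0.0, -0.0, -1.0]]
force: [-0.1, 0.6, -0.8]
opening: 0.456
grasp_force: 0.0
```

```bash
python3 - <<'E'
from h import *
c=snap('scene','s4.png')
cv2.imwrite('pics/c4.png',cv2.resize(c['color'][150:250,170:320],None,fx=5,fy=5,interpolation=cv2.INTER_CUBIC))
E
```

```text
(no output)
```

View pics/c4.png

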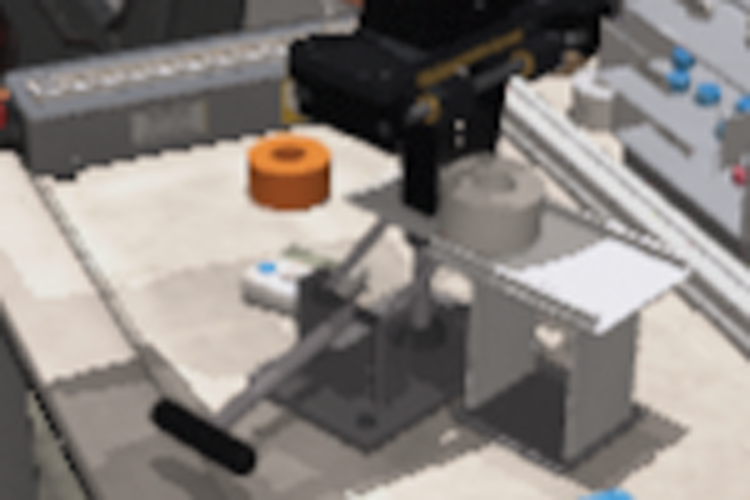

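The roll is crossing onto the ledge (crop 490,205), nestled between the fingers, and the lever is staying down. Finishing the push, then backing straight off and up.

jog_arm --pt "0.4 -0.9 0" --pt "0.8 -1.8 0" --pt "1.2 -2.8 0" --pt "1.5 -3.6 0" --pt "1.8 -4.2 0" --pt "1.8 -4.2 0" --pt "1.4 -3.3 0" --pt "0.6 -1.4 0" --pt "-0.4 0.9 0" --pt "-0.4 0.9 3" --pt "-0.4 0.9 8" --pt "-0.4 0.9 12" --turn '[0,0,0,0,0,0,0,0,0,0,0,0]' --grip '[0.54,0.54,0.54,0.54,0.54,0.54,0.54,0.54,0.54,0.54,0.54,0.54]'

```text
time_s: 8.02
position: [0.5608, 0.191, 0.2412]
tcp_rot: [[-0.389, 0.921, 0.0], [0.921, 0.389, 0.0], [0.0, 0.001, -1.0]]
force: [-0.1, -0.4, -1.1]
opening: 0.462
grasp_force: 0.0
```

jog_arm --pt "-3 3 2" --pt "-7 7 2" --pt "-11 11 2" --pt "-14 15 2" --pt "-14 15 2" --pt "-14 15 2" --turn '[0,0,0,0,0,0]' --grip '[0.54,0.54,0.54,0.54,0.54,0.54]'

```text
time_s: 8.78
position: [0.421, 0.3396, 0.2596]
tcp_rot: [[-0.389, 0.921, 0.0], [0.921, 0.389, -0.0], [-0.0, 0.0, -1.0]]
force: [0.5, 0.7, 0.1]
opening: 0.458
grasp_force: 0.0
```

```bash
python3 - <<'E'
from h import *
c=snap('scene','s5.png');t=snap('top','t5.png')
z=lambda im:cv2.resize(im,None,fx=4,fy=4,interpolation=cv2.INTER_CUBIC)
cv2.imwrite('pics/c5.png',np.vstack([z(c['color'][170:240,180:330]),z(t['color'][145:220,180:330])]))
print(read_state()['position'],read_state()['time_s'])
E
```

```text
[0.42206977 0.33861133 0.2594828 ] 8.875
```

View pics/c5.png

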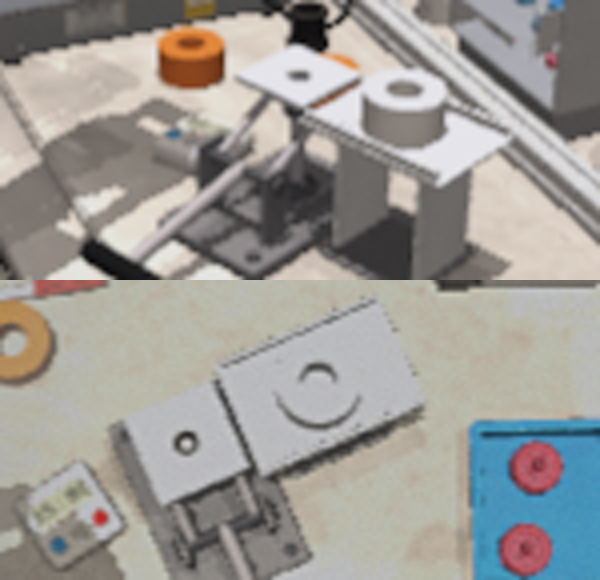

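The roll stands flat in the middle of the ledge (scene crop 405,105; top crop 320,385). The plate is raised with the lever down, and the timer hasn't moved.

```bash
python3 -c "
from rig import *
print(hand_in())"
```

```text
the job is handed in; nothing more can be done
None
```

The lever is fully down, the label roll stands flat and wholly on the ledge, and the job was handed in at about 9 s of the 45 s allowed; no verdict came back.

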